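# Close and lock the dough press

## Task

Close and lock the empty dough press: first push its raised upper plate fully down onto the lower one, then push the teal-handled lever over the plate, past its stiff point, until it snaps into lock and stays down. Only push with the fingertips or the outside of the fingers, never taking the plate or the lever between them, leave the jar, bowl, cutter and spatula where they are, and finish with the hand clear.

Things in the scene. Friction and masses are not known exactly. Their poses are not given: they have to be found in the camera images.
- press: Dough press, fixed to the bench: grey base 290 x 190 mm, white lower plate (top 40 mm high), two moving parts turning about axes parallel to y. Origin under the middle of the round plates, at bench height; z up, x from the lever end (-x) to the hinge end (+x). Hinge posts 58 mm high, lever fork at x = -125 mm 92 mm high, 44 mm wide. A thin spring strut on the fork's +y side moves with the lever.
- plate (a joint): Opening angle of the upper plate in rad: 0 = shut flat on the lower plate (stop), 0.6 to 1.15 at the start. It stays at any angle where it is left (stiff hinge: 2 to 8 N at its middle, square to it, push it down).
- plate_hinge (a point): Point on the upper plate's hinge axis, in the middle of the press's width: 115 mm to the press's +x, 46 mm above the bench. The axis is parallel to the press's y. Opened, the plate's free edge, at the lever end, stands up.
- plate_centre (a point): Middle of the white upper plate (disc 180 mm across, 12 mm thick, this point half-way through), 115 mm from the hinge axis. Axes move with it: x from free edge to hinge, z square out of its outer (upper) face. On the outer face a black lug, 26 x 34 mm, 24 mm high, stands 50 mm from the centre towards the free edge; the rest is bare but for a grey strap within 52 mm of the hinge.
- lever (a joint): Angle of the lever in rad: it leans 0.3 rad away from the plate at 0, is upright at 0.3, and lies nearly level over the shut plate, locked, at 1.8 (stop; the other stop is at -0.3). Starts at about -0.15 to 0.15 and stays there. Over-centre: it resists with up to about 5 N at the grip until its dead point near 1.45; then a spring snaps it to 1.8 and keeps it there.
- lever_pivot (a point): Point on the lever's pivot axis, in the middle of the press's width: 125 mm to the press's -x, 80 mm above the bench. The axis is parallel to the press's y.
- lever_grip (a point): Middle of the lever's teal round grip (24 mm across, 80 mm long), 140 mm from the pivot; the lever's end is 180 mm from the pivot. Below the grip the lever is a steel bar 14 x 16 mm. Axes move with the lever: z along it from pivot to end, x towards the side to which it swings when it locks.
- spice_jar: Loose amber spice jar with red cap, 48 mm across, 95 mm high. Origin at the centre of its underside. Leave alone.
- bowl: Loose green glass bowl, 140 mm across the rim, 60 mm high. Origin at the centre of its underside. Leave alone.
- cutter: Loose steel ring pastry cutter, 68 mm across, 40 mm high. Origin at the centre of its underside. Leave alone.
- spatula: Loose blue spatula lying flat beside the press. Origin near its middle, x along it. Leave alone.

How it is judged:
By the outcome, as a careful person would: the job done as asked, in the order asked, and still so for the second after the job is handed in, with the robot touching nothing.
It also fails if it takes over 48 s, if anything falls off the work surface, if the arm or the gripper's body presses on something with over 40 N, if the wrist force passes 120 N, or if a joint passes its speed limit or range.

## Robot

A 7-joint arm with a two-finger parallel gripper is mounted at the origin on the work surface. World frame = base frame: x ahead of the robot, y to its left, z up, the work surface at z = 0. Lengths are in m, angles in rad, forces in N, time in s.
With the tool pointing down it reaches from about 0.425 to 0.95 m from the base axis. Payload 4.7 kg.
Tool frame: the origin (TCP) lies on the centre line of the jaws, within the pads' length; the fingertips stand robot.nose_length ahead of it and the grasp point (between the pads) lies 8 mm behind it (robot.nose_length is the distance from the TCP to the fingertips, in m); z points along the fingers, x is the direction in which the jaws open and shut, and the axes are right-handed (so a half turn about z gives the same grasp; the last joint's range is limited). The gripper opens to 85 mm and grips with 20 to 120 N. Pads are 22 mm wide; open, the fingers measure 114 mm over their backs; the gripper's body (76 mm by 85 mm) begins 54 mm behind the grasp point. The pads swing forward as they close: fully open they stand 13 mm farther back than shut.
Start: joints at [1.142, 0.469, -0.049, 1.532, 0.024, 1.141, -0.082], TCP at [0.263, -0.622, 0.242] pointing down, gripper open.
Joint ranges: [-2.59, 2.59], [-0.33, 1.99], [-1.39, 1.29], [0.1, 2.45], [-1.04, 4.18], [0.21, 1.99], [-2.66, 2.66]. Speed limits (rad/s): [2.57, 2.57, 3.14, 3.14, 3.14, 3.14, 3.14].

## Interface

Orientations are given as [roll, pitch, yaw] about the fixed x, y, z axes, in that order (R = Rz(yaw) Ry(pitch) Rx(roll)).
In Python, from plant import robot gives the robot as it stands. Calls block until the motion is done:
- robot.goto(position, orientation): joint-space move of the TCP to a pose.
- robot.move_straight(position, vel=0.15, attitude=None, contact_N=None): straight line of the TCP; attitude=None keeps the orientation; vel is the mean speed in m/s. With contact_N (N) it stops when the force on the tool has changed by that much, and returns True; else False.
- robot.move_joints(angles): joint-space move.
- robot.grip(opening, strength=None): opening from 0.0 (shut) to 1.0 (fully open); strength is the grip in N (None keeps the last); returns when the fingers have stopped.
- robot.sleep(seconds).
- robot.inverse_kinematics(position, orientation): joint angles nearest the present ones, or None.
- robot.sense(): the state.
- robot.grab_frame(name): name is "scene" or "top" or "wrist"; returns a dict with "image" (400x640x3 uint8, red, green, blue), "range_z" (400x640 float32, m along the optical axis (not along the pixel's ray), 0 where there is no reading), "fx", "fy", "cx", "cy" (pixels), "dist_coeffs" ([k1, k2, p1, p2, k3] as OpenCV has them; the pictures are not rectified), "R" (3x3) and "t" (3): a world point X has camera coordinates R X + t. Camera axes: x right, y down, z forward; pixel columns grow to the right and rows downward; lengths in m; the calibration is good to about 2 mm. A picture is of the moment at which its call begins.
A pose or a line that the arm cannot do raises robot.IKError and nothing moves.
- robot.close_job(): hands the job in, once; it reports no verdict.
The state is a dict: "t": time; "joint_pos": joint angles; "joint_velocities": joint speeds; "effort": joint torques, N m; "tcp_pos": TCP position; "tcp_rot": TCP orientation; "wrist_force": force on the tool from outside, world axes, zero at the start; "torque": the same for the moment, N m; "opening": opening from 0.0 (shut) to 1.0 (fully open).
Only numpy, scipy, OpenCV 4.12 (cv2) and the standard library are available. Lean on these libraries where they do the work, as an engineer would, in place of code of your own. Each camera call takes 0.05 s, during which the arm holds its last target. There are 200 camera calls.

## Working session

There is one attempt and no reset: what is moved stays moved. The work goes in short steps, each a Python script; the robot and the scene stay as the last script left them, time stands still between calls to the robot, and variables do not carry over. Pictures are saved under pics/ and viewed, about 8 in all and at most 12, crops included, and the job is handed in when it is done.

```bash
ls; mkdir -p pics
cat > h.py <<'E'
import numpy as np, cv2
from plant import robot
def world(f):
    K=np.array([[f["fx"],0,f["cx"]],[0,f["fy"],f["cy"]],[0,0,1]]);z=f["range_z"]
    v,u=np.mgrid[0:400,0:640].astype(np.float64)
    n=cv2.undistortPoints(np.stack([u.ravel(),v.ravel()],1)[:,None],K,np.array(f["dist_coeffs"]))[:,0]
    P=np.c_[n*z.reshape(-1,1),z.ravel()]
    W=(P-np.array(f["t"]))@np.array(f["R"]); W[z.ravel()==0]=np.nan
    return W.reshape(400,640,3)
def show(f,name): cv2.imwrite(name,f["image"][:,:,::-1])
E
python3 - <<'E'
from h import *
s=robot.sense();print(s["t"],s["tcp_pos"],s["tcp_rot"],s["wrist_force"],s["opening"],robot.nose_length)
ims=[]
for n in ("scene","top"):
    f=robot.grab_frame(n);np.savez(n+".npz",W=world(f),**f);show(f,f"pics/{n}.png")
E
```

```text
pics
0.0 [ 0.26250578 -0.62123592  0.2412289 ] [ 3.14151584e+00  2.02916069e-03 -1.17094241e+00] [-0.4688275  -0.81496676  0.52437379] 1.002435419259309 0.011
```

View pics/scene.png

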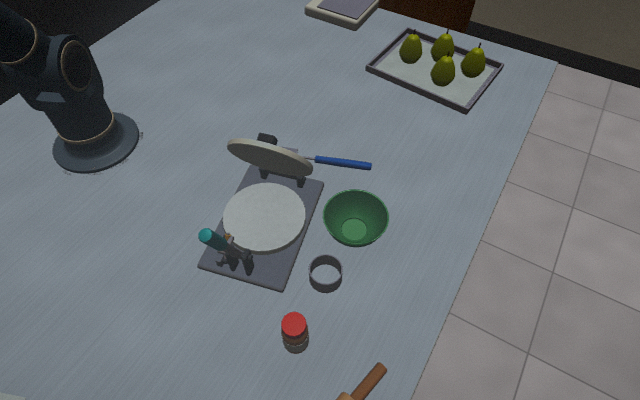

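View pics/top.png

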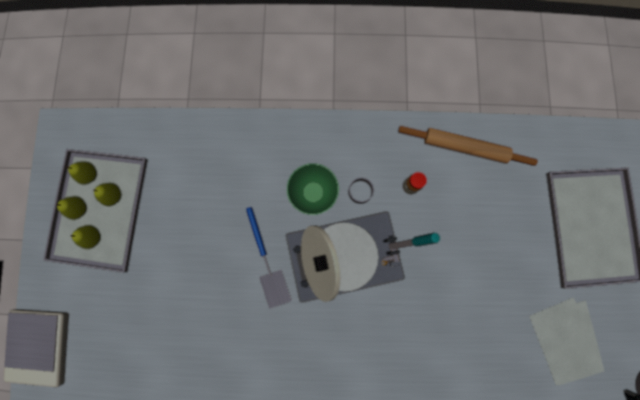

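The scene view shows the press in the middle with its plate raised at (270,157) and the teal grip at (212,238). In the top view the base corners are near (287,233), (390,212), (405,275) and (298,300), the grip is near (430,239), and the lug is at (320,263). The bowl, cutter and jar sit on the press's far side, and the spatula lies beyond the hinge end.

```bash
cat > meas.py <<'E'
from h import *
from scipy.optimize import least_squares
d={n:np.load(n+".npz") for n in("scene","top")}
def near(n,u,v,r=1): return np.nanmedian(d[n]["W"][v-r:v+r+1,u-r:u+r+1].reshape(-1,3),0).round(3)
for n,pts in {"top":[(350,255),(430,239),(320,263),(313,190),(360,190),(417,181),(262,240),(275,290),(254,215),(300,294),(395,217)],
  "scene":[(264,217),(208,236),(270,157),(264,140),(355,232),(294,323),(330,280),(220,260),(280,280)]}.items():
    for p in pts: print(n,p,near(n,*p), d[n]["image"][p[1],p[0]])
# base corners: grey pixels in top
W=d["top"]["W"];im=d["top"]["image"]
# lower plate: z 35-45
for n in d:
    W=d[n]["W"];I=d[n]["image"].astype(int)
    c=near("top",350,255)
    m=(np.hypot(W[...,0]-c[0],W[...,1]-c[1])<.25)
    low=m&(abs(W[...,2]-.04)<.005)&(I.min(2)>95)
    pts=W[low][:,:2]; (cx,cy),r=cv2.minEnclosingCircle(pts.astype(np.float32)); print(n,"lower plate",cx,cy,r,len(pts))
    teal=(I[...,1]-I[...,0]>50)&(I[...,2]-I[...,0]>40)&m
    print(n,"teal",teal.sum(),np.nanmedian(W[teal],0), W[teal][:,2].min() if teal.any() else 0,W[teal][:,2].max() if teal.any() else 0)
    base=m&(W[...,2]>.008)&(W[...,2]<.032)
    q=W[base][:,:2].astype(np.float32); print(n,"base z",np.median(W[base][:,2]),cv2.minAreaRect(q),len(q))
    up=m&(W[...,2]>.06)&(I.min(2)>90)
    P=W[up];print(n,"up",len(P),P.mean(0) if len(P) else 0)
    if len(P)>30:
        C=P.mean(0);nrm=np.linalg.svd(P-C)[2][2];print("  normal",nrm,"zr",P[:,2].min(),P[:,2].max())
E
python3 meas.py
```

```text
top (350, 255) [ 0.53  -0.002  0.039] [136 139 138]
top (430, 239) [ 0.566 -0.155  0.247] [ 6 65 64]
top (320, 263) [0.511 0.076 0.218] [12 11 12]
top (313, 190) [0.707 0.101 0.004] [ 72 117  79]
top (360, 190) [ 0.711 -0.03   0.   ] [116 123 128]
top (417, 181) [ 0.721 -0.168  0.093] [141  23  18]
top (262, 240) [0.565 0.236 0.016] [60 68 83]
top (275, 290) [0.431 0.198 0.003] [90 89 97]
top (254, 215) [0.633 0.262 0.017] [54 63 84]
top (300, 294) [0.424 0.129 0.021] [70 71 79]
top (395, 217) [ 0.637 -0.128 -0.001] [114 121 126]
scene (264, 217) [0.529 0.008 0.042] [144 152 149]
scene (208, 236) [ 0.576 -0.168  0.249] [ 42 119 122]
scene (270, 157) [0.522 0.062 0.177] [61 58 58]
scene (264, 140) [0.51  0.066 0.215] [44 44 47]
scene (355, 232) [0.707 0.096 0.005] [ 69 118  81]
scene (294, 323) [ 0.724 -0.171  0.096] [165  60  55]
scene (330, 280) [ 0.716 -0.03   0.001] [124 135 144]
scene (220, 260) [ 0.514 -0.123  0.043] [83 87 89]
scene (280, 280) [ 0.635 -0.09   0.023] [84 85 94]
scene lower plate 0.5868036150932312 -0.0005247446242719889 0.1533786505460739 4467
scene teal 133 [ 0.56969357 -0.16757274  0.24948602] 0.24384509365936674 0.25342079743378454
scene base z 0.02236260686883649 ((0.5894913077354431, 0.06525848805904388), (0.3404536843299866, 0.36830222606658936), 14.038369178771973) 5726
scene up 480 [0.53167226 0.03996968 0.20803393]
  normal [ 0.42488068 -0.57602709  0.69833316] zr 0.06033280356204199 0.2507887637772819
top lower plate 0.5876948833465576 -0.0080316923558712 0.15369422733783722 2392
top teal 111 [ 0.56638978 -0.15648818  0.24637119] 0.18962017556169491 0.2531901382116498
top base z 0.020850040907811805 ((0.5723190903663635, 0.04023444652557373), (0.4060152471065521, 0.358036071062088), 83.18280792236328) 3651
top up 1711 [0.51111316 0.0744729  0.16899464]
  normal [ 0.22248929 -0.86712141 -0.44564445] zr 0.06054964709197622 0.23546074737227446
```

```bash
cat > meas2.py <<'E'
from h import *
for n in("scene","top"):
    d=np.load(n+".npz");W=d["W"];I=d["image"].astype(int)
    m=(W[...,2]>.014)&(W[...,2]<.03)&(np.hypot(W[...,0]-.53,W[...,1])<.18)&(np.ptp(I,2)<16)
    k,l,s,_=cv2.connectedComponentsWithStats(m.astype(np.uint8));i=1+s[1:,4].argmax()
    q=W[l==i][:,:2].astype(np.float32);r=cv2.minAreaRect(q);print(n,len(q),r,cv2.boxPoints(r).round(3).tolist())
    low=(abs(W[...,2]-.04)<.004)&(np.hypot(W[...,0]-.53,W[...,1])<.12)&(I.min(2)>110)
    p=W[low][:,:2]; 
    e=cv2.convexHull(p.astype(np.float32))[:,0]; print("lower",len(p),cv2.minEnclosingCircle(p.astype(np.float32)))
    yaw=1.82;c=np.array([.525,.0]);R=np.array([[np.cos(yaw),np.sin(yaw)],[-np.sin(yaw),np.cos(yaw)]])
    up=(W[...,2]>.09)&(I.min(2)>70)&(W[...,1]>-.06)&(np.hypot(W[...,0]-.53,W[...,1])<.2)
    P=W[up]
    for _ in range(4):
        C=np.median(P,0);nr=np.linalg.svd(P-P.mean(0),full_matrices=False)[2][2];nr*=np.sign(nr[1]);e=(P-P.mean(0))@nr;P=P[abs(e)<max(.004,1.5*e.std())]
    print("up",len(P),nr,P.mean(0),"theta",np.arctan2(np.hypot(nr[0],nr[1]),nr[2]),"yaw",np.arctan2(nr[1],nr[0]),P[:,2].max(),P[:,2].min())
    t=(I[...,1]>1.8*I[...,0])&(I[...,2]>1.5*I[...,0])&(W[...,2]>.12)
    print("teal",t.sum(),np.nanmean(W[t],0),W[t].min(0),W[t].max(0))
E
python3 meas2.py
```

```text
scene 3091 ((0.5258572101593018, 0.009212568402290344), (0.18930809199810028, 0.2904661297798157), 13.915316581726074) [[0.39899998903274536, 0.12700000405311584], [0.4690000116825104, -0.1550000011920929], [0.652999997138977, -0.10899999737739563], [0.5830000042915344, 0.17299999296665192]]
lower 4315 ((0.5249084830284119, 0.014086727984249592), 0.09025555104017258)
up 368 [-0.2374153   0.88839797  0.39291606] [0.52806947 0.05233946 0.21374847] theta 1.1669957773468793 yaw 1.831933729518578 0.2362399640215686 0.09174825646713496
teal 483 [ 0.20742754 -0.08280683  0.29430286] [-0.02682878 -0.17833021  0.14699785] [0.57996563 0.07883965 0.40072176]
top 1718 ((0.5381508469581604, -0.036838680505752563), (0.19145403802394867, 0.18741413950920105), 14.018455505371094) [[0.4230000078678131, 0.03099999949336052], [0.46799999475479126, -0.1509999930858612], [0.6539999842643738, -0.10499999672174454], [0.6079999804496765, 0.07699999958276749]]
lower 2267 ((0.5258467793464661, 0.014486820437014103), 0.08919370919466019)
up 1704 [-0.2142467   0.87860534  0.42679153] [0.50951158 0.07753329 0.16591573] theta 1.1298543463686865 yaw 1.8099771291098432 0.23546074737227446 0.09000812580129211
teal 216 [ 0.56675627 -0.15099841  0.22726539] [ 0.55677422 -0.17230291  0.18393587] [ 0.57928257 -0.13125609  0.25319014]
```

```bash
cat >> h.py <<'E'
from scipy.spatial.transform import Rotation as Rot
O=np.array([.5255,.0125,0]);YAW=1.815
RP=Rot.from_euler("z",YAW).as_matrix()
H=.011; N=robot.nose_length
def pose(S,n,t,sgn,gap=0.):
    """Tip edge at press point S (x,z), outward surface normal n (x,z), tool direction (sin t,-cos t). -> TCP, rpy"""
    S=np.array(S,float);n=np.array(n,float);d=np.array([np.sin(t),-np.cos(t)])
    e=np.array([-d[1],d[0]]); k=-np.sign(e@n) if abs(e@n)>.05 else 0
    c=S+gap*n-H*k*e-N*d
    z=RP@[d[0],0,d[1]];x=RP@[0,sgn,0];M=np.c_[x,np.cross(z,x),z]
    return O+RP@[c[0],0,c[1]], Rot.from_matrix(M).as_euler("xyz")
def plate(th,t,sgn,gap=0.,r=.100):
    n=np.array([np.sin(th),np.cos(th)]);a=np.array([-np.cos(th),np.sin(th)])
    return pose(np.array([.115,.046])+r*a+.006*n,n,-t,sgn,gap)
def lever(q,t,sgn,gap=0.,l=.145):
    f=q-.3;n=np.array([-np.cos(f),np.sin(f)]);a=np.array([np.sin(f),np.cos(f)])
    return pose(np.array([-.125,.08])+l*a+.012*n,n,t,sgn,gap)
E
python3 - <<'E'
from h import *
for sg in(1,-1):
    for nm,ps in {"plate":[plate(th,t,sg,g) for th,t,g in((1.13,.7,.06),(1.13,.7,0),(1.13,.4,0),(1.13,1.,0),(.6,.4,0),(0,0,0))],
                  "lever":[lever(q,t,sg,g) for q,t,g in((0,.8,.06),(0,.8,0),(0,.5,0),(.7,.6,0),(1.2,.3,0),(1.5,0,0),(1.8,0,0))],
                  "via":[pose((0,.40),(0,1),0,sg),pose((-.35,.40),(0,1),0,sg)]}.items():
        for p in ps:
            j=robot.inverse_kinematics(*p);print(sg,nm,p[0].round(3),None if j is None else np.round(j,2))
E
```

```text
1 plate [0.49  0.156 0.166] [ 0.08  0.79 -1.18  1.9   1.08  1.73  1.88]
1 plate [0.503 0.103 0.14 ] [ 0.19  0.81 -1.18  1.96  1.15  1.69  1.9 ]
1 plate [0.503 0.102 0.145] [ 0.35  0.67 -1.18  1.97  0.98  1.35  2.11]
1 plate [0.503 0.103 0.136] [-0.03  0.87 -1.    1.95  1.2   1.87  1.79]
1 plate [0.513 0.061 0.113] [ 0.43  0.73 -1.18  2.01  1.07  1.33  2.11]
1 plate [0.522 0.027 0.063] [-0.91  0.75  1.11  2.09 -0.91  0.89 -2.16]
1 lever [ 0.586 -0.232  0.197] [ 0.44  0.75  0.17  1.39 -0.61  1.68 -2.14]
1 lever [ 0.573 -0.177  0.215] [ 0.4   0.66  0.15  1.5  -0.62  1.63 -2.18]
1 lever [ 0.572 -0.176  0.219] [ 0.34  0.53  0.1   1.58 -0.44  1.39 -2.3 ]
1 lever [ 0.548 -0.08   0.221] [ 0.29  0.47  0.05  1.71 -0.53  1.35 -2.34]
1 lever [ 0.533 -0.019  0.187] [ 0.17  0.36 -0.07  1.87 -0.3   1.03 -2.63]
1 lever [0.527 0.007 0.155] [-0.91  0.55  1.12  2.02 -0.61  0.96 -2.37]
1 lever [0.524 0.02  0.113] [-0.92  0.64  1.11  2.06 -0.73  0.92 -2.29]
1 via [0.526 0.012 0.411] None
1 via [ 0.61  -0.327  0.411] [ 0.35  0.42  0.13  1.24 -0.05  1.49 -2.42]
-1 plate [0.49  0.156 0.166] [ 0.03  0.71 -1.
[... 363 characters left out ...]
0.59  2.02  0.45  0.71 -0.3 ]
-1 lever [ 0.586 -0.232  0.197] [ 0.88  0.82 -0.59  1.35 -0.22  1.55  0.65]
-1 lever [ 0.573 -0.177  0.215] [ 0.88  0.75 -0.63  1.46 -0.26  1.49  0.61]
-1 lever [ 0.572 -0.176  0.219] [ 0.83  0.61 -0.63  1.55 -0.09  1.33  0.53]
-1 lever [ 0.548 -0.08   0.221] [ 0.83  0.58 -0.73  1.68 -0.18  1.26  0.46]
-1 lever [ 0.533 -0.019  0.187] [ 0.63  0.45 -0.68  1.85 -0.02  1.01  0.25]
-1 lever [0.527 0.007 0.155] [ 0.44  0.41 -0.67  1.95  0.32  0.89 -0.15]
-1 lever [0.524 0.02  0.113] [ 0.39  0.46 -0.64  1.99  0.38  0.81 -0.23]
-1 via [0.526 0.012 0.411] [ 0.55  0.19 -0.77  1.6   0.13  1.41  0.02]
-1 via [ 0.61  -0.327  0.411] [ 0.72  0.46 -0.46  1.21  0.2   1.52  0.53]
```

Run:
```python
from h import *
robot.grip(0.0,20)
robot.goto(*pose((-.3,.42),(0,1),0,-1))
robot.goto(*pose((.05,.42),(0,1),0,-1))
robot.goto(*pose((.2,.36),(0,1),-.4,-1))
robot.goto(*plate(1.13,.7,-1,.06))
s=robot.sense();print(s["t"],s["tcp_pos"],s["tcp_rot"],s["wrist_force"],s["opening"])
p=plate(1.13,.7,-1,-.03)
print(robot.move_straight(p[0],vel=.06,contact_N=3))
s=robot.sense();print(s["t"],s["tcp_pos"],s["wrist_force"],"expect",plate(1.13,.7,-1)[0])
show(robot.grab_frame("scene"),"pics/s2.png")
```

```text
5.5917 [0.49126465 0.15544517 0.16729995] [ 2.4425247  -0.00298726  0.24160415] [-0.18894865  0.42706515  0.70250093] -0.0005745780328343639
True
6.575 [0.50289768 0.10124998 0.13943193] [ 0.03170797  0.21892973 -0.21201529] expect [0.50295122 0.10299314 0.14032805]
```

View pics/s2.png

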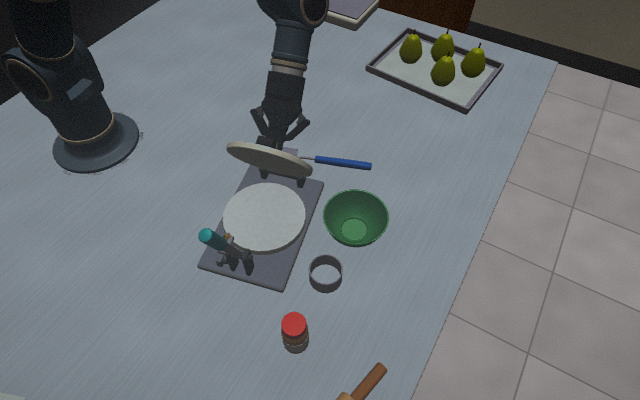

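The fingertips are behind the raised plate at about (270,145) and touch it within 2 mm of the predicted spot. The plate hasn't moved. Next I push it down along its arc.

Run:
```python
from h import *
for th in np.linspace(1.0,.05,9):
    p=plate(th,.7*min(1,th/1.0),-1); robot.move_straight(p[0],vel=.09,attitude=p[1])
    s=robot.sense();print(round(th,2),round(s["t"],2),(s["tcp_pos"]-p[0]).round(4),s["wrist_force"].round(1))
p=plate(0,0,-1); robot.move_straight(p[0]+[0,0,.004],vel=.05,attitude=p[1])
print(robot.move_straight(p[0]-[0,0,.012],vel=.03,contact_N=25))
s=robot.sense();print(s["t"],s["tcp_pos"]-p[0],s["wrist_force"])
robot.move_straight(p[0]+[0,0,.10],vel=.2)
q=pose((0,.40),(0,1),0,-1);robot.goto(*q)
q=pose((-.33,.36),(0,1),.4,-1);robot.goto(*q)
f=robot.grab_frame("scene");np.savez("scene.npz",W=world(f),**f);show(f,"pics/s3.png")
print(robot.sense()["t"])
W=world(f)
C=O+RP@[.0,0,.052];print("upper plate z near",[ (a,np.nanmedian(W[np.hypot(W[...,0]-(O+RP@[a,b,0])[0],W[...,1]-(O+RP@[a,b,0])[1])<.012][:,2]).round(4)) for a,b in((0,0),(-.06,-.04),(-.06,.04),(.03,0))])
I=f["image"].astype(int);t=(I[...,1]>1.8*I[...,0])&(I[...,2]>1.5*I[...,0])&(W[...,2]>.12)&(W[...,0]>.45)
P=(W[t]-O)@RP;print("teal press frame",t.sum(),np.nanmedian(P,0),np.nanmin(P,0),np.nanmax(P,0))
```

```text
1.0 6.92 [-0.0001 -0.0002 -0.0001] [ 0.8  0.1 -0. ]
0.88 7.19 [ 0.0002 -0.001   0.0005] [0.3 0.4 0.7]
0.76 7.47 [-0.0001 -0.0007  0.0001] [ 0.  -0.4 -0.9]
0.64 7.74 [-0.0002 -0.0004 -0.0001] [-0.4  0.8 -0.3]
0.52 8.02 [-0.0003 -0.0003 -0.0002] [ 0.4 -0.3  0.4]
0.41 8.29 [-0.0003 -0.0002 -0.0001] [-0.6  1.1  0.1]
0.29 8.57 [-0.0004 -0.0001 -0.0002] [0.6 0.5 0.7]
0.17 8.84 [-0.0004 -0.     -0.0001] [0.6 0.5 1. ]
0.05 9.18 [-0.0003  0.0004  0.    ] [-1.   0.2 -0.1]
True
9.75 [2.66141628e-05 5.99807712e-04 5.63142486e-05] [-2.07844468 -0.00898188  7.73000967]
12.675
upper plate z near [(0, np.float64(0.053)), (-0.06, np.float64(0.053)), (-0.06, np.float64(0.0528)), (0.03, np.float64(0.0526))]
teal press frame 173 [-0.18659601 -0.00113114  0.24956772] [-0.40592259 -0.03760207  0.18410033] [-0.15617831  0.01077229  0.57033886]
```

View pics/s3.png

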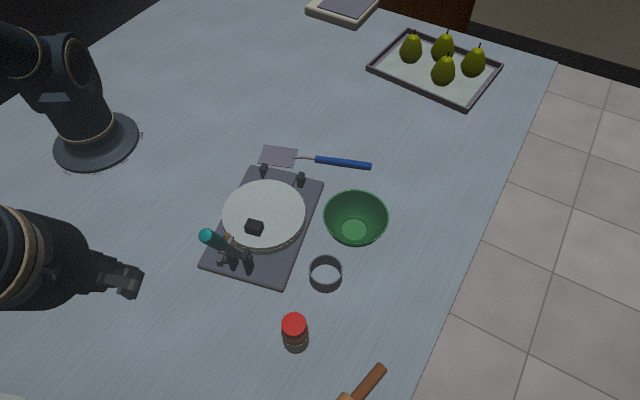

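The plate lies flat with the lug at (254,227). Its top measures 0.053 m at four spots, against 0.052 expected when shut. The lever still stands at (212,238) with the hand behind it. Next is the lever.

Run:
```python
from h import *
robot.goto(*lever(-.04,.8,-1,.06))
p=lever(-.04,.8,-1,-.03)
print(robot.move_straight(p[0],vel=.06,contact_N=2.5))
s=robot.sense();print(s["t"],((s["tcp_pos"]-lever(-.04,.8,-1)[0])@RP).round(4),s["wrist_force"])
for q in np.linspace(.1,1.6,11):
    p=lever(q,.8*np.clip((1.4-q)/1.2,0,1),-1); robot.move_straight(p[0],vel=.1,attitude=p[1])
    s=robot.sense();print(round(q,2),round(s["t"],2),s["wrist_force"].round(1))
show(robot.grab_frame("scene"),"pics/s4.png")
```

```text
True
14.5167 [0.0068 0.0001 0.0023] [-0.23424253  0.33859726 -0.11565002]
0.1 14.82 [-0.5  0.8  0.7]
0.25 15.18 [-0.  -0.2 -0.3]
0.4 15.55 [ 0.8  0.  -0.3]
0.55 15.92 [ 0.3 -0.6  0.3]
0.7 16.28 [-0.6 -0.   0.5]
0.85 16.65 [-0.  -0.2  0.2]
1.0 17.02 [ 0.3 -1.   0.1]
1.15 17.38 [ 0.1 -0.6  0.3]
1.3 17.75 [ 0.8 -0.9 -0.5]
1.45 18.12 [ 0.5 -0.7 -0.6]
1.6 18.48 [ 0.  -0.5 -0.4]
```

View pics/s4.png

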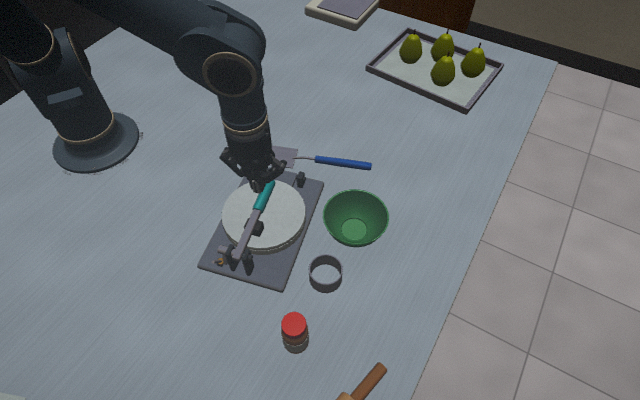

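The lever lies over the plate, with the grip at (264,195), and the fingertips are above its end. I'll press it lightly to the stop, retreat and check.

Run:
```python
from h import *
p=lever(1.8,0,-1)
print(robot.move_straight(p[0]-[0,0,.006],vel=.05,contact_N=12))
s=robot.sense();print(s["t"],s["tcp_pos"]-p[0],s["wrist_force"])
robot.move_straight(s["tcp_pos"]+[0,0,.12],vel=.2)
robot.goto(*pose((0,.40),(0,1),0,-1));robot.goto(*pose((-.33,.36),(0,1),.4,-1))
robot.sleep(.5)
for n in("scene","top"):
    f=robot.grab_frame(n);W=world(f);show(f,f"pics/{n}5.png")
    I=f["image"].astype(int);t=(I[...,1]>1.6*I[...,0])&(I[...,2]>1.5*I[...,0])&(np.hypot(W[...,0]-.525,W[...,1]-.01)<.1)
    P=(W[t]-O)@RP;print(n,"teal",t.sum(),np.nanpercentile(P,[2,50,98],axis=0).round(4).tolist())
    Q=(W-O)@RP
    print([np.nanmedian(Q[np.hypot(Q[...,0]-a,Q[...,1]-b)<.01][:,2]).round(4) for a,b in((0,-.05),(-.06,-.04),(-.06,.04),(.03,.05))])
s=robot.sense();print(s["t"],s["wrist_force"])
```

```text
True
19.125 [ 6.92762953e-05 -1.20090646e-03 -8.42279870e-04] [-2.49883502 -0.79248476  8.14212374]
scene teal 332 [[-0.0219, -0.0105, 0.0914], [0.0132, -0.0032, 0.1002], [0.0513, 0.0075, 0.1056]]
[np.float64(0.0532), np.float64(0.0528), np.float64(0.0529), np.float64(0.0531)]
top teal 238 [[-0.0193, -0.0104, 0.0951], [0.0172, -0.0012, 0.0996], [0.0528, 0.0081, 0.1051]]
[np.float64(0.0513), np.float64(0.0516), np.float64(0.0521), np.float64(0.0519)]
22.4667 [-0.44266087 -0.28474161  0.4849028 ]
```

View pics/scene5.png

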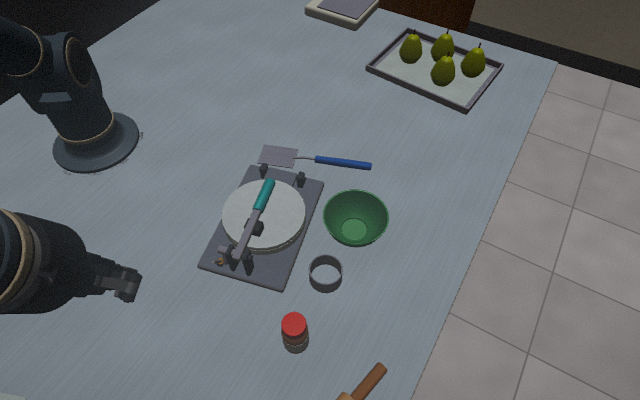

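With the hand clear, the lever lies locked over the plate with its grip at (263,195). The grip's top is at 0.100 to 0.105 m, against about 0.102 m expected at 1.8 rad. The plate is flat, and the bowl, cutter, jar and spatula haven't moved.

```bash
python3 -c "
from h import *
robot.close_job()"
```

```text
the job is handed in; nothing more can be done
```

The dough press is closed and locked, and the job is handed in. I pushed only with the closed fingertips: the upper plate first, down its arc to its stop, then the lever over its dead point. The hand was withdrawn clear, at about 22.5 s on the robot's clock.

**Last checks:**
- **Plate:** its upper face measured 0.051–0.053 m at four spots, against 0.052 m expected when shut.
- **Lever:** the grip's top was at about 0.100 m at mid-length after the hand left, against about 0.102 m expected at the 1.8 rad lock. The fingertips met it within about 1 mm of where the stop should be.
- **Surroundings:** the jar, bowl, cutter and spatula look unmoved in the scene picture; I did not measure them again.
- **Forces:** the highest wrist force I read was about 8 N. The plate push stopped on a 25 N contact threshold, so brief peaks were higher. Readings during both pushes were near zero, so the force sensor gave no useful sign of the hinge's or lever's resistance.

No check failed. The two cameras differ by about 1–2 mm in height, which is within their calibration.

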